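# Bed a jam jar in the labelling cradle

### The arm

A 6-joint arm with a two-finger parallel gripper is mounted at the origin on a cart in front of the work surface, level with it; the furniture and walls round the work are solid. World frame = base frame: x ahead of the robot, y to its left, z up, the work surface at z = 0. Lengths are in mm, angles in rad, forces in N, time in s.
With the tool pointing down it reaches from about 350 to 775 mm from the base axis. Payload 7.3 kg.
Tool frame: the origin (TCP) lies midway between the tips of the shut fingers; the grasp point (between the pads) lies 19 mm behind it; z points along the fingers, y is the line along which they close (so a half turn about z gives the same grasp; the last joint's range is limited). The gripper opens to 92 mm and grips with 3 to 60 N. Pads are 19 mm wide; open, the fingers measure 130 mm over their backs; the gripper's body (75 mm by 190 mm) begins 47 mm behind the grasp point.
Start: joints at [1, 0.342, 1.524, -0, 1.275, -0.146], TCP at [216.361, 478.365, 226.741] pointing down, gripper open.
Joint ranges: [-2.53, 2.53], [-0.77, 2.02], [0.04, 2.7], [-1, 4.14], [0.28, 2.66], [-3.11, 3.11]. Speed limits (rad/s): [2.57, 2.57, 3.14, 3.14, 3.14, 3.14].

### API

Orientations are given as [roll, pitch, yaw] about the fixed x, y, z axes, in that order (R = Rz(yaw) Ry(pitch) Rx(roll)).
In Python, from plant import bot gives the robot as it stands. The module is installed in compiled form; this text tells all that it offers.
- The arm moves only by the shell command python3 -m crank 'ROWS' [OPENING]. ROWS is JSON, a list of rows, each a list of 6 numbers: the shift along the tool's x, y, z in m, then the turn, a rotation vector about the tool's x, y, z in rad. In form: [[dx, dy, dz, wx, wy, wz], ...]. A call has 1 to 5 rows; each row shifts and turns the commanded pose from where the row before left it, along the tool's axes as they then stand; what a row does not reach is not made up. A row lasts 1/8 s, in which the tool goes at most 62.5 mm and 10.7 degrees, less where a joint would pass 70% of its speed; a pose out of reach is approached as far as the arm can. A call is refused whole if a number of a shift passes 0.0625 or a number of a turn 0.188, either way. A call with a gripper value outside its range is refused whole. OPENING is the opening in per cent of the stroke, from 0 (shut) to 100 (fully open), set as the call begins (- or left out, the last holds). The fingers move at their own pace and stop on an object; the grip force is fixed at half the most. Time passes only in rows, so rows that do not move let the fingers close. It gives the time, the measured TCP pose, the force, the opening and the grip force at its end, in the units of the state.
- bot.get_obs(): the state, without advancing time (a new reading comes with each control period).
- bot.capture(name): name is "side" or "top" or "wrist"; returns a dict with "color" (400x640x3 uint8, blue, green, red), "fov_y" (degrees; the focal length in pixels is half the picture's height over the tangent of half this angle, whatever the lens; pixels are square), "cx", "cy" (the principal point, pixels), "k1" (the pictures are not rectified: a ray, as slopes to the right and down, at radius r is drawn at 1 + k1 r^2 times it, then the intrinsics apply), "extrinsics" (4x4, takes a point from world to camera coordinates); the wrist camera has in their place "tool_from_camera" (4x4, takes a point from camera to tool coordinates, whose origin is the TCP and whose axes are the flange's). Camera axes: x right, y up, looking along -z (the intrinsics and any distortion apply to the point x, -y, -z); pixel columns grow to the right and rows downward; lengths in mm; the calibration is good to about 2 mm. A picture is of the moment at which its call begins: read the wrist's pose just before it. There is no depth.
- bot.close_job(): hands the job in; it is judged then, once.
The state is a dict: "time": time; "joint_positions": joint angles; "dq": joint speeds; "tau": joint torques, N m; "tool_pos": TCP position; "tcp_rot": TCP orientation; "contact_force": force on the tool from outside, world axes, zero at the start; "moment": the same for the moment, N m; "grip_width": finger opening in mm; "finger_force": force on a finger pad.
Only numpy, scipy, OpenCV 4.12 (cv2) and the standard library are available. Lean on these libraries where they do the work, as an engineer would, in place of code of your own. Each camera call takes 0.05 s, during which the arm holds its last target. There are 200 camera calls.

### The job

A filled glass jar lies on the infeed shelf of the wooden labelling cradle: roll it over the lip into the vee and let it settle there. Then slide it along the vee until its base butts against the end stop, gently, so that the stop keeps its setting. Last, push the hold-down arm down until its rubber foot holds the jar with about 10 N, and let go; nothing may press the glass with more than 20 N.

Things in the scene. Friction and masses are not known exactly. Their poses are not given: they have to be found in the camera images.
- cradle: The labelling cradle, a fixed wooden jig. Origin on the counter, plumb below the vee's axis. x along the vee towards the end stop (roughly away from the robot), y across it from the infeed shelf to the upright bar, z up. Base board 10 mm thick, x -78 to 100, y -124 to 92 mm. The bar of the hold-down stands at x -15 to 5, y 74 to 82 mm, up to z 175 mm.
- vee_seat (a point): Point on the axis of a jar seated in the vee: cradle x -20, y 0, z 55 mm. Axes as the cradle's. The vee: two boards at 45 degrees, cradle x -62 to 28 mm; the far board rises to y 64, z 62 mm, the infeed side's only to the lip.
- infeed_lip (a point): Middle of the lip between infeed shelf and vee: cradle x -20, y -33, z 31 mm. Axes as the cradle's. The shelf, x -62 to 28 mm, slopes down from it by 4 degrees to a fence (y -117 to -109, up to z 40 mm) on which the jar leans at the start, axis at y -80, z 68 mm. Let go short of the lip, the jar rolls back to the fence; past it, it tips into the vee of itself.
- jar: The lying glass jar, filled, 0.47 to 0.69 kg, too wide to grasp. Origin at its middle; x axis along the jar from lid to base; y and z turn as it rolls. It slides with a friction of about 0.4 on wood and fingers, so along the vee it drags with 2.5 to 5 N.
- jar_center (a point): Middle of the jar, on its axis. Jar 100 mm long: glass body 80 mm in diameter for 78 mm from the base, then a lid 74 mm in diameter.
- jar_base (a point): Centre of the jar's flat base, 50 mm along +x of the jar from its middle. This end is to butt on the stop; 16 to 34 mm of sliding bring it there.
- jar_lid (a point): Centre of the flat outside of the lid, 50 mm along -x of the jar from its middle, on the robot's side.
- stop_face (a point): Centre of the end stop's face that looks along -x of the cradle, 35 mm above the counter; face 48 mm wide, z 15 to 52 mm. Axes as the cradle's. The stop sits in a track along x, set differently each time; it gives way at about 12 N and must stay within 3 mm of its setting.
- hold_arm: Level grey arm, 20 mm wide, on the bar, reaching over the vee at cradle x -5 mm; rubber foot (20 mm wide) under its end at y 0. Axes as the cradle's; origin at the cradle's when at the top of its 50 mm travel. Slides down under about 7.5 N and stays where left. The foot gives 1 mm per 10 N; let go, the arm keeps up to about 12 N on the jar.
- press_cap (a point): Centre of the top of the black press cap, 34 mm wide, on the arm's end straight above the foot, 165 to 169 mm above the counter at the start; push it straight down. The foot hangs 35 to 49 mm below it: its screw spindle is set differently each time and not reported, so how far to push must be felt. A seated jar's top is at z 95 mm.

How it is judged (in metres and radians):
On the way, in this order (a step that is already met when the one before it is completed fails the run):
1. the jar lies still in the vee, centred, with the hold-down off it (y of jar_center in the frame of cradle between -0.003 and 0.003 m and z of jar_center in the frame of cradle between 0.05 and 0.058 m and angle between the x axis of jar and the x axis of cradle, either way round below 0.04 rad and linear speed of jar below 0.02 m/s and contact force between hold_arm and jar below 0.5 N), for 0.2 s.
2. its base is butted on the end stop, still centred in the vee, with the hold-down off it (all of step 1 and x of jar_base in the frame of stop_face above -0.002 m), for 0.2 s.
At the end, for the whole second after the job is handed in: Jar at rest in the vee: axis within 3 mm of its middle, 50 to 58 mm above the counter and within 0.04 rad of its direction; base within 2 mm of the end stop, the stop within 3 mm of its setting; the hold-down bears on the jar with 5 to 16 N (y of jar_center in the frame of cradle between -0.003 and 0.003 m and z of jar_center in the frame of cradle between 0.05 and 0.058 m and angle between the x axis of jar and the x axis of cradle, either way round below 0.04 rad and linear speed of jar below 0.02 m/s and x of jar_base in the frame of stop_face above -0.002 m and distance of stop_face from where it was at the start of the episode below 0.003 m and contact force between hold_arm and jar between 5 and 16 N); the robot touches nothing.
It fails at once if the fingers press the glass with more than 20 N (contact force between the fingers and jar above 20 N).
It fails at once if the hold-down presses the glass with more than 20 N (contact force between hold_arm and jar above 20 N).
It fails at once if the end stop is shifted by more than 3 mm (distance of stop_face from where it was at the start of the episode above 0.003 m).
It also fails if it takes over 69 s, if anything falls off the work surface, if the arm or the gripper's body presses on something with over 40 N, if the wrist force passes 120 N, or if a joint passes its speed limit or range.

## Working session

There is one attempt and no reset: what is moved stays moved. The work goes in short steps, Python scripts to look and compute and a shell command to move; the robot and the scene stay as the last step left them, time stands still between calls to the robot, and variables do not carry over. Pictures are saved under pics/ and viewed, at most 10 in all, crops included, and the job is handed in when it is done.

```bash
mkdir -p pics; python3 - <<'E'
from plant import bot
import cv2,numpy as np
print(bot.get_obs())
for n in("side","top"):
    c=bot.capture(n); cv2.imwrite(f"pics/{n}0.png",c["color"]); np.save(n+"0.npy",c,allow_pickle=True)
    print({k:v for k,v in c.items() if k!="color"})
E
```

```text
{'time': 0.0, 'joint_positions': array([ 1.00001624e+00,  3.42678570e-01,  1.52504807e+00, -3.87302763e-05,
        1.27538115e+00, -1.45983443e-01]), 'dq': array([-0.00084079,  0.00094269,  0.0001017 , -0.00068805,  0.00143463,
        0.00097497]), 'tau': array([-1.24036437e-04, -4.31223679e+01, -2.44216937e+01,  7.16327643e-02,
        5.57912013e-02, -8.66563755e-05]), 'tool_pos': array([216.12527423, 477.99127709, 226.05703925]), 'tcp_rot': array([-3.14008825e+00, -1.83758575e-04,  2.71680717e+00]), 'contact_force': array([-0.44932328,  1.11315123, -0.06039134]), 'moment': array([ 0.00129873, -0.04796113,  0.00966565]), 'finger_force': 0.0, 'grip_width': 92.1019284192359}
{'fov_y': 53.37436281738859, 'cx': 316.62037960707704, 'cy': 202.56917022046025, 'k1': -0.06038606106294366, 'extrinsics': array([[ 9.16395360e-01, -3.99422338e-01, -2.61024944e-02,
        -4.03231351e+02],
       [ 2.02536482e-01,  4.06456395e-01,  8.90938927e-01,
        -2.77656834e+02],
       [-3.45251384e-01, -8.21739006e-01,  4.53372349e-01,
        -6.27717655e+02],
       [ 0.00000000e+00,  0.00000000e+00,  0.00000000e+00,
         1.00000000e+00]])}
{'fov_y': 50.33102086895523, 'cx': 317.4229947766466, 'cy': 200.14530779165682, 'k1': -0.10285146385197945, 'extrinsics': array([[ 1.98456732e-02, -9.99276802e-01,  3.24349019e-02,
         7.97644443e+01],
       [ 9.92128417e-01,  2.36948664e-02,  1.22962419e-01,
        -5.21484081e+02],
       [-1.23642034e-01,  2.97393159e-02,  9.91881152e-01,
        -9.09914779e+02],
       [ 0.00000000e+00,  0.00000000e+00,  0.00000000e+00,
         1.00000000e+00]])}
```

View pics/side0.png

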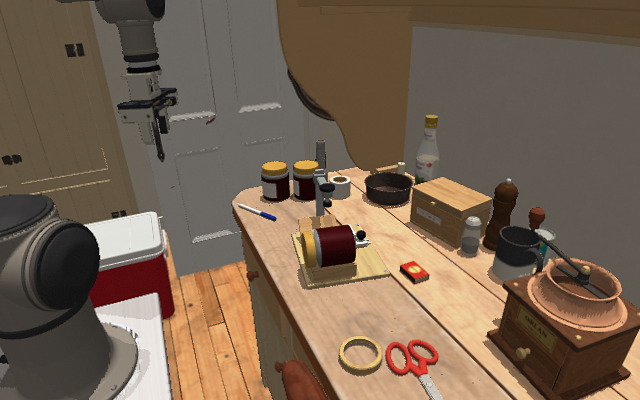

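View pics/top0.png

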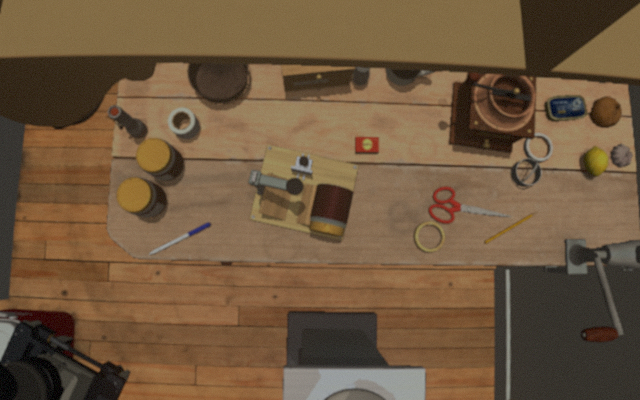

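The side view shows the jar lying on the cradle near (330,245), with the board's corners around (292,230)–(385,280). In the top view, the cradle board spans roughly (252..357, 148..241). The jar is on its right (−y) side with the lid towards the robot, and the press cap is near (295,186).

```bash
cat > h.py <<'E'
import numpy as np,cv2
from plant import bot
from scipy.spatial.transform import Rotation as R
def ray(c,px):
    """pixel -> origin, direction in world"""
    f=200/np.tan(np.radians(c["fov_y"]/2))
    d=np.array([(px[0]-c["cx"])/f,(px[1]-c["cy"])/f]); u=d.copy()
    for _ in range(20): u=d/(1+c["k1"]*(u@u))
    if "extrinsics" in c:
        E=c["extrinsics"]; Rm,t=E[:3,:3].T,-E[:3,:3].T@E[:3,3]
    else:
        T=c["T"]@c["tool_from_camera"]; Rm,t=T[:3,:3],T[:3,3]
    return t,Rm@np.array([u[0],-u[1],-1.])
def onz(c,px,z):
    o,d=ray(c,px); return o+d*(z-o[2])/d[2]
def two(c1,p1,c2,p2):
    A=[];b=[]
    for c,p in((c1,p1),(c2,p2)):
        o,d=ray(c,p); d/=np.linalg.norm(d); P=np.eye(3)-np.outer(d,d); A.append(P);b.append(P@o)
    return np.linalg.lstsq(np.vstack(A),np.hstack(b),rcond=None)[0]
def snap(n,name):
    o=bot.get_obs(); c=bot.capture(n)
    if n=="wrist":
        T=np.eye(4);T[:3,:3]=R.from_euler("xyz",o["tcp_rot"]).as_matrix();T[:3,3]=o["tool_pos"];c["T"]=T
    cv2.imwrite(f"pics/{name}.png",c["color"]); np.save(name+".npy",c,allow_pickle=True); return c
def load(n): return np.load(n+".npy",allow_pickle=True).item()
def proj(c,p):
    if "extrinsics" in c: q=c["extrinsics"]@np.r_[p,1]
    else: q=np.linalg.inv(c["T"]@c["tool_from_camera"])@np.r_[p,1]
    u=np.array([q[0],-q[1]])/-q[2]; u=u*(1+c["k1"]*u@u); f=200/np.tan(np.radians(c["fov_y"]/2))
    return u*f+[c["cx"],c["cy"]]
E
python3 - <<'E'
import cv2,numpy as np
a=cv2.imread("pics/top0.png")[135:255,235:375]; b=cv2.imread("pics/side0.png")[160:290,280:400]
a=cv2.resize(a,None,fx=4,fy=4,interpolation=cv2.INTER_CUBIC)
a=np.clip(a*1.5,0,255).astype(np.uint8)
cv2.imwrite("pics/top0c.png",a)
E
```

```text
(no output)
```

View pics/top0c.png

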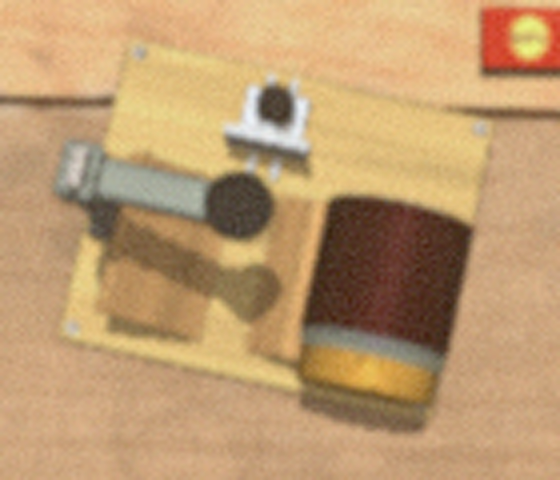

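The crop shows board corners at (126,42), (492,120) and (60,338), the cap centre at (239,205), the stop plate's near edge from (225,135) to (307,158), and the jar body with its far (base) end at about (330,197)–(472,228) and its lid end at about (302,378)–(432,402).

```bash
python3 - <<'E'
from h import *
c=load("top0"); P=lambda u,v,z:onz(c,(235+(u+.5)/4-.5,135+(v+.5)/4-.5),z)
A,B,C=P(126,42,10),P(492,120,10),P(60,338,10)
print(A,B,C,np.linalg.norm(A-B),np.linalg.norm(A-C))
ey=(A-B)[:2];yaw1=np.arctan2(-ey[0],ey[1]); ex=(A-C)[:2]; yaw2=np.arctan2(ex[1],ex[0]); print(yaw1,yaw2)
w=(yaw1*216+yaw2*178)/394
Rz=np.array([[np.cos(w),-np.sin(w)],[np.sin(w),np.cos(w)]])
src=np.array([[100,92],[100,-124],[-78,92]])
t=np.mean([p[:2]-Rz@s for p,s in zip((A,B,C),src)],0); print("yaw",w,"org",t,[p[:2]-Rz@s-t for p,s in zip((A,B,C),src)])
loc=lambda p:Rz.T@(p[:2]-t)
print("cap",loc(P(239,205,167)),"stop",loc(P(225,135,52)),loc(P(307,158,52)))
for n,u,v,z in(("baseL",330,197,68),("baseR",472,228,68),("lidL",302,378,68),("lidR",434,402,68),("basetop",400,205,108)): print(n,loc(P(u,v,z)))
np.save("cr.npy",np.r_[t,w])
E
```

```text
[646.60603002 210.78825031  10.        ] [ 6.06520284e+02 -1.04103719e-01  1.00000000e+01] [475.72243171 241.69788105  10.        ] 214.66823711377793 173.65658479868446
-0.1878360800302671 -0.17894635445291437
yaw -0.18381990959176764 org [532.6456455  138.56427214] [array([-1.17123304,  0.05258052]), array([-1.77510547,  1.52119667]), array([ 2.94633852, -1.5737772 ])]
cap [-3.91223506  0.13057147] stop [49.50801786 21.8493464 ] [ 46.32562364 -24.43115673]
baseL [ 25.2162008  -41.05987519]
baseR [  24.56191337 -118.62278254]
lidL [-72.24177483 -46.14835433]
lidR [ -70.45659673 -116.80015276]
basetop [ 21.93956857 -76.89845145]
```

```bash
cat >> h.py <<'E'
def cr():
    x,y,w=np.load("cr.npy"); T=np.eye(4); T[:3,:3]=R.from_euler("z",w).as_matrix(); T[:2,3]=x,y; return T,w
def go(p,rpy=None):
    """p: TCP target in cradle mm; rpy world (default keep). prints shift in tool axes (m) and turn"""
    o=bot.get_obs(); T,w=cr(); Rt=R.from_euler("xyz",o["tcp_rot"])
    q=(T@np.r_[p,1])[:3]; d=Rt.inv().apply(q-o["tool_pos"])/1000
    tr=(Rt.inv()*R.from_euler("xyz",rpy)).as_rotvec() if rpy is not None else 0
    print("t",round(o["time"],2),"cradle",(np.linalg.inv(T)@np.r_[o["tool_pos"],1])[:3].round(1),"shift",d.round(4),"turn",np.round(tr,3),"F",o["contact_force"].round(1),"w",round(o["grip_width"],1))
E
python3 -m crank '[[0,0,0,0,0,0.18],[0,0,0,0,0,0.18],[0,0,0,0,0,0.18],[0,0,0,0,0,0.18],[0,0,0,0,0,0.18]]' 33
python3 -m crank '[[0,0,0,0,0,0.18],[0,0,0,0,0,0.18],[0,0,0,0,0,0.07]]'
python3 -c "
from h import *
go([-16,-145,200],[np.pi,0,cr()[1]+np.pi/2])"
```

```text
time: 0.72
tool_pos: [216.2, 478.1, 226.3]
tcp_rot: [-3.141, 0.001, 1.811]
contact_force: [0.7, 0.0, -0.3]
grip_width: 46.4
finger_force: 0.0
time: 1.1
tool_pos: [216.2, 478.1, 226.3]
tcp_rot: [-3.141, 0.001, 1.383]
contact_force: [0.2, -0.4, 0.1]
grip_width: 30.5
finger_force: 0.0
t 1.1 cradle [-373.2  276.   226.3] shift [-0.4196  0.3588  0.0266] turn [-0.     0.001 -0.004] F [ 0.2 -0.4  0.1] w 30.5
```

```bash
python3 -m crank '[[-0.038,0.0325,0,0,0,0],[-0.038,0.0325,0,0,0,0],[-0.038,0.0325,0,0,0,0],[-0.038,0.0325,0,0,0,0],[-0.038,0.0325,0,0,0,0]]' >/dev/null
python3 -m crank '[[-0.038,0.0325,0,0,0,0],[-0.038,0.0325,0,0,0,0],[-0.038,0.0325,0,0,0,0],[-0.038,0.0325,0,0,0,0],[-0.038,0.0325,0,0,0,0]]' > /dev/null
python3 -m crank '[[-0.038,0.034,0,0,0,0],[0,0,0,0,0,0]]'
python3 -c "
from h import *
go([-16,-145,58],[np.pi,0,cr()[1]+np.pi/2]); snap('wrist','w1')"
```

```text
time: 2.6
tool_pos: [493.9, -1.0, 226.0]
tcp_rot: [-3.141, 0.0, 1.383]
contact_force: [-0.3, 0.8, -1.0]
grip_width: 29.9
finger_force: 0.0
t 2.6 cradle [ -12.6 -144.3  226. ] shift [-0.0007 -0.0033  0.168 ] turn [-0.     0.    -0.004] F [-0.3  0.8 -1. ] w 29.9
```

View pics/w1.png

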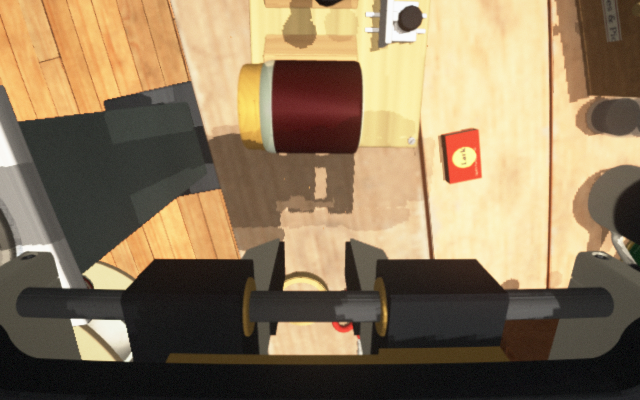

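The wrist view shows the jar at (240–362, 60–153) with its lid to the left, the stop plate's near face at about x=387, y 0–43, the board corner at about (418,148), and the two fingers below.

```bash
python3 - <<'E'
from h import *
c=load("w1");T,w=cr();Ti=np.linalg.inv(T)
for n,px,z in(("corner100,-124",(418,148),10),("stopL",(387,2),52),("stopR",(383,43),52),("baseU",(361,63),68),("baseD",(358,153),68),("lidU",(244,65),68),("lidD",(240,148),68)):
    print(n,(Ti@np.r_[onz(c,px,z),1])[:3].round(1), proj(c,(T@[100,-124,10,1])[:3]).round())
E
```

```text
corner100,-124 [  99.2 -124.7   10. ] [419. 147.]
stopL [50.5  9.4 52. ] [419. 147.]
stopR [ 48.4 -24.   52. ] [419. 147.]
baseU [ 27.4 -41.9  68. ] [419. 147.]
baseD [  27.1 -119.7   68. ] [419. 147.]
lidU [-72.7 -42.9  68. ] [419. 147.]
lidD [ -80.7 -114.5   68. ] [419. 147.]
```

```bash
python3 -m crank '[[-0.002,0,0.042,0,0,0.003],[0,0,0.042,0,0,0],[0,0,0.042,0,0,0],[0,0,0.042,0,0,0],[0,0,0,0,0,0]]'
python3 -m crank '[[0.003,0,0,0,0,0],[0.003,0,0,0,0,0],[0.003,0,0,0,0,0],[0.003,0,0,0,0,0],[0.003,0,0,0,0,0]]'
python3 -c "
from h import *
go([-13,-90,60],[np.pi,0,cr()[1]+np.pi/2])"
```

```text
time: 3.28
tool_pos: [489.6, 1.3, 56.5]
tcp_rot: [-3.134, -0.0, 1.385]
contact_force: [0.5, 0.5, 1.3]
grip_width: 30.2
finger_force: 0.0
time: 3.9
tool_pos: [495.5, 14.6, 59.0]
tcp_rot: [3.141, 0.0, 1.384]
contact_force: [-1.2, -0.8, -0.4]
grip_width: 30.3
finger_force: 0.5
t 3.9 cradle [ -13.9 -128.7   59. ] shift [ 0.0387  0.0008 -0.001 ] turn [ 0.001  0.    -0.003] F [-1.2 -0.8 -0.4] w 30.3
```

```bash
python3 -m crank '[[0.003,0,0,0,0,0],[0.003,0,0,0,0,0],[0.003,0,0,0,0,0],[0.004,0,0,0,0,0],[0.004,0,0,0,0,0]]'
python3 -m crank '[[0.004,0,0,0,0,0],[0.004,0,0,0,0,0],[0.004,0,0,0,0,0]]'
python3 -c "
from h import *
go([-13,-80,60],[np.pi,0,cr()[1]+np.pi/2])"
```

```text
time: 4.53
tool_pos: [498.5, 31.5, 58.7]
tcp_rot: [-3.142, -0.0, 1.384]
contact_force: [-0.6, -0.4, 0.3]
grip_width: 30.7
finger_force: 0.5
time: 4.9
tool_pos: [500.7, 43.3, 58.7]
tcp_rot: [3.142, -0.0, 1.384]
contact_force: [-0.3, 0.1, 0.1]
grip_width: 30.4
finger_force: 0.4
t 4.9 cradle [-14.  -99.5  58.7] shift [ 0.0195  0.0009 -0.0013] turn [ 0.    -0.    -0.003] F [-0.3  0.1  0.1] w 30.4
```

```bash
python3 - <<'E'
from h import *
c=snap('wrist','w2');s=snap('side','s2');o=np.hstack([c["color"],s["color"]])
cv2.imwrite("pics/b2.png",np.hstack([cv2.resize(c["color"],(400,250)),cv2.resize(s["color"][150:300,250:430],(300,250))]))
E
```

```text
(no output)
```

View pics/b2.png

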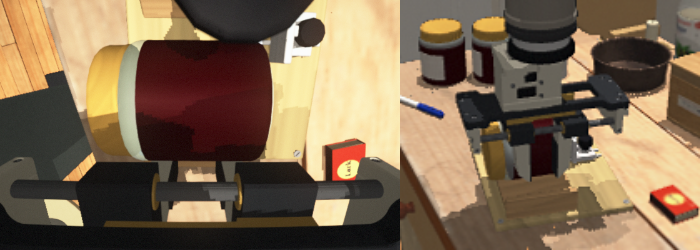

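The wrist view (left) shows the jar touching the fingers along its lower edge (y≈160) and still straight, with the cap above it at about (230,15). The side view confirms that it has left the fence and is rolling with the fingers. I'll keep pushing over the lip.

```bash
python3 -m crank '[[0.004,0,0,0,0,0],[0.004,0,0,0,0,0],[0.003,0,0,0,0,0],[0.003,0,0,0,0,0],[0.003,0,0,0,0,0]]'
python3 -m crank '[[0.003,0,0,0,0,0],[0.003,0,0,0,0,0],[0,0,0,0,0,0],[0,0,0,0,0,0],[0,0,0,0,0,0]]'
python3 - <<'E'
from h import *
go([-13,-75,60]); c=snap('wrist','w3')
h=cv2.inRange(c["color"],(0,0,30),(60,45,160)); 
ks=cv2.connectedComponentsWithStats(h)[2]; print(ks[ks[:,4]>1500])
E
```

```text
time: 5.62
tool_pos: [503.8, 60.0, 58.7]
tcp_rot: [3.142, -0.0, 1.384]
contact_force: [0.9, 0.6, -0.8]
grip_width: 30.3
finger_force: 0.1
time: 6.25
tool_pos: [504.9, 65.5, 58.7]
tcp_rot: [3.142, -0.0, 1.384]
contact_force: [-0.4, -0.2, -0.1]
grip_width: 30.5
finger_force: 0.0
t 6.25 cradle [-13.9 -76.9  58.7] shift [ 0.0019  0.0009 -0.0013] turn 0 F [-0.4 -0.2 -0.1] w 30.5
[[     0      0    640    400 203472]
 [   224      0    281    222  39782]
 [   384    260    229     82   5436]
 [    17    287    109     35   2236]]
```

```bash
python3 -m crank '[[-0.03,0,0,0,0,0],[-0.03,0,-0.02,0,0,0],[0,0,-0.05,0,0,0],[0,0,-0.05,0,0,0],[0,0,-0.048,0,0,0]]' 0
python3 -m crank '[[0,0,0,0,0,0.18],[0,0,0,0,0,0.18],[0,0,0,0,0,0.18],[0,0,0,0,0,0.18],[0,0,0,0,0,0.18]]' >/dev/null
python3 -m crank '[[0,0,0,0,0,0.18],[0,0,0,0,0,0.18],[0,0,0,0,0,0.18],[0,0,0,0,0,0.13],[0,0,0,0,0,0]]'
python3 - <<'E'
from h import *
print(bot.get_obs()["joint_positions"].round(2))
go([-110,0,200],[np.pi,0,cr()[1]]); snap('top','t4');c=snap('side','s4')
cv2.imwrite("pics/b4.png",np.hstack([cv2.resize(load('t4')["color"][135:255,235:375],(400,343)),cv2.resize(c["color"][160:290,270:400],(343,343))]))
E
```

```text
time: 6.92
tool_pos: [493.6, 6.4, 228.5]
tcp_rot: [3.141, -0.0, 1.383]
contact_force: [-0.3, -0.0, -0.7]
grip_width: 0.6
finger_force: 0.0
time: 8.18
tool_pos: [493.6, 6.6, 226.7]
tcp_rot: [-3.141, 0.0, -0.185]
contact_force: [-1.1, -0.8, 0.5]
grip_width: 0.6
finger_force: 0.0
[-0.14  0.28  1.61  0.    1.25  1.61]
t 8.18 cradle [ -14.2 -136.9  226.7] shift [-0.0959 -0.1367  0.0267] turn [-0.     0.    -0.001] F [-1.1 -0.8  0.5] w 0.6
```

View pics/b4.png

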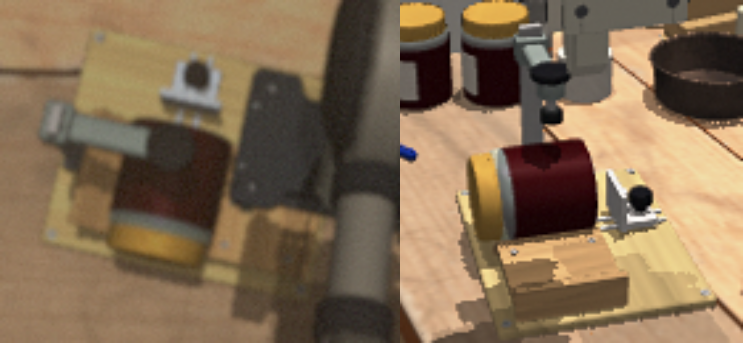

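In the top view (left), the jar lies straight in the vee with a gap to the stop plate. The side view agrees, and the foot hangs clear above the glass. I'll go round to the lid side with the fingers shut and tilted.

```bash
python3 -m crank '[[-0.0336,-0.0456,0,0,0,0],[-0.0336,-0.0456,0,0,0,0],[-0.0336,-0.0456,0,0,0,0],[0,0,0,0,0.133,0],[0,0,0,0,0.133,0]]'
python3 -m crank '[[0,0,0,0,0.134,0],[0,0,0,0,0,0]]'
python3 - <<'E'
from h import *
T,w=cr(); go([-100,0,43],(R.from_euler("z",w)*R.from_euler("xyz",[np.pi,-0.4,0])).as_euler("xyz")); print(bot.get_obs()["joint_positions"].round(2))
E
```

```text
time: 8.9
tool_pos: [420.1, 160.4, 227.0]
tcp_rot: [-3.141, -0.271, -0.183]
contact_force: [-0.4, -0.8, 0.2]
grip_width: 0.3
finger_force: 0.0
time: 9.15
tool_pos: [418.1, 160.1, 226.3]
tcp_rot: [3.14, -0.398, -0.182]
contact_force: [1.3, -0.0, 0.2]
grip_width: 0.3
finger_force: 0.0
t 9.15 cradle [-1.166e+02  2.000e-01  2.263e+02] shift [-5.580e-02 -1.000e-04  1.754e-01] turn [0.001 0.002 0.002] F [ 1.3 -0.   0.2] w 0.3
[ 0.33  0.04  1.99 -0.28  0.78  2.25]
```

```bash
python3 -m crank '[[-0.014,0,0.0438,0,0,0],[-0.014,0,0.0438,0,0,0],[-0.014,0,0.0438,0,0,0],[-0.014,0,0.0438,0,0,0],[0,0,0,0,0,0]]'
python3 - <<'E'
from h import *
go([-85,0,43]); snap('wrist','w5')
c=snap('side','s5'); cv2.imwrite("pics/b5.png",np.hstack([cv2.resize(load('w5')["color"],(450,281)),cv2.resize(c["color"][160:290,270:400],(281,281))]))
E
```

```text
time: 9.78
tool_pos: [437.1, 158.0, 45.3]
tcp_rot: [3.128, -0.39, -0.184]
contact_force: [-0.5, -0.6, 0.6]
grip_width: 0.4
finger_force: 0.0
t 9.78 cradle [-97.5   1.7  45.3] shift [0.0106 0.0016 0.0069] turn 0 F [-0.5 -0.6  0.6] w 0.4
```

View pics/b5.png

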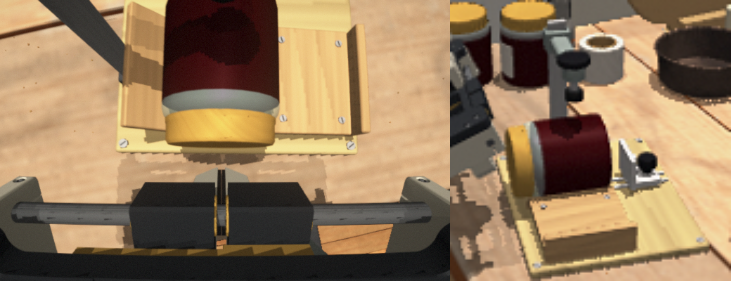

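The wrist view shows the shut fingers, at about (222,190), lined up behind the yellow lid (165–275, 107–147). The jar is straight in the vee in both views.

```bash
python3 -m crank '[[0.0028,0.001,0.0012,0,0,0],[0.0028,0,0.0012,0,0,0],[0.0028,0,0.0012,0,0,0],[0.0018,0,0.0008,0,0,0],[0.0018,0,0.0008,0,0,0]]'
python3 -c "
from h import *
go([-85,0,43])"
python3 -m crank '[[0.0018,0,0.0008,0,0,0],[0.0018,0,0.0008,0,0,0],[0.0018,0,0.0008,0,0,0],[0.0018,0,0.0008,0,0,0],[0.0018,0,0.0008,0,0,0]]'
python3 -c "
from h import *
go([-85,0,43])"
```

```text
time: 10.5
tool_pos: [450.2, 156.0, 48.1]
tcp_rot: [3.134, -0.396, -0.186]
contact_force: [0.6, 0.7, -0.5]
grip_width: 0.3
finger_force: 0.0
t 10.5 cradle [-84.2   2.   48.1] shift [-0.0026  0.002   0.0044] turn 0 F [ 0.6  0.7 -0.5] w 0.3
time: 11.12
tool_pos: [459.0, 154.1, 47.5]
tcp_rot: [3.134, -0.395, -0.186]
contact_force: [-5.9, 2.6, 4.1]
grip_width: 0.1
finger_force: 2.9
t 11.12 cradle [-75.3   1.8  47.5] shift [-0.0107  0.0019  0.0004] turn 0 F [-5.9  2.6  4.1] w 0.1
```

```bash
python3 -m crank '[[0.0018,0,0.0008,0,0,0],[0.0018,0,0.0008,0,0,0],[0.0018,0,0.0008,0,0,0],[0.0018,0,0.0008,0,0,0]]'
python3 - <<'E'
from h import *
go([-67,0,43]); c=load('t4'); s=snap('side','s6'); snap('wrist','w6');snap('top','t6')
im=s["color"][190:270,300:400]; cv2.imwrite("pics/b6.png",cv2.resize(im,(700,560),interpolation=cv2.INTER_CUBIC))
T,w=cr()
for x in(44,46,48,50): print(x,[((proj(s,(T@[x,y,z,1])[:3])-[300,190])*7).round() for y,z in((-24,52),(-24,15))])
E
```

```text
time: 11.62
tool_pos: [466.6, 152.6, 47.3]
tcp_rot: [3.133, -0.395, -0.186]
contact_force: [-5.3, 2.1, 4.2]
grip_width: 0.5
finger_force: 3.0
t 11.62 cradle [-67.5   1.7  47.3] shift [-0.0012  0.0017  0.0042] turn 0 F [-5.3  2.1  4.2] w 0.5
44 [array([356., 314.]), array([354., 411.])]
46 [array([362., 313.]), array([360., 410.])]
48 [array([367., 312.]), array([366., 409.])]
50 [array([373., 311.]), array([372., 408.])]
```

View pics/b6.png

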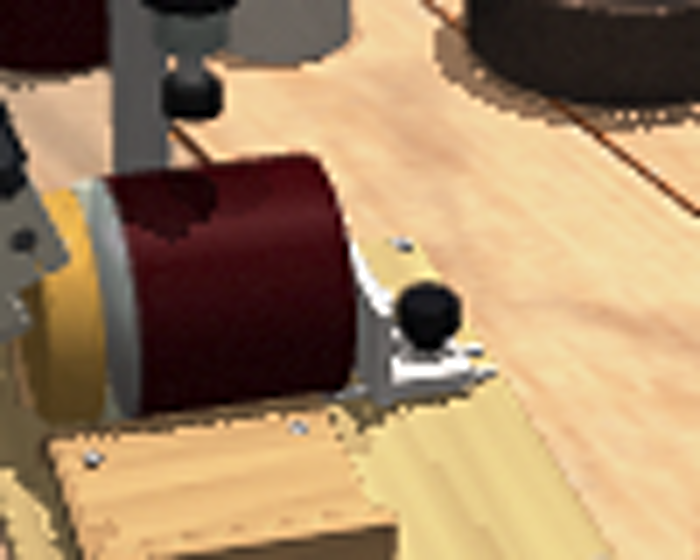

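The crop shows the base edge at about x=352 and the stop plate's face at about 360–370, so only a few millimetres remain. I'll creep in.

```bash
g(){ grep -E "tool_pos|contact|finger_f"; }
python3 -m crank '[[0.0009,0,0.0004,0,0,0],[0.0009,0,0.0004,0,0,0]]'|g
python3 -m crank '[[0.0009,0,0.0004,0,0,0]]'|g
python3 -m crank '[[0.0005,0,0.0002,0,0,0]]'|g
python3 -m crank '[[0.0005,0,0.0002,0,0,0]]'|g
```

```text
tool_pos: [468.7, 152.2, 47.3]
contact_force: [-5.4, 1.7, 4.6]
finger_force: 2.8
tool_pos: [469.7, 152.0, 47.3]
contact_force: [-5.7, 1.5, 3.9]
finger_force: 2.9
tool_pos: [470.2, 151.9, 47.3]
contact_force: [-5.2, 1.4, 3.3]
finger_force: 2.8
tool_pos: [470.7, 151.8, 47.3]
contact_force: [-5.3, 1.2, 4.1]
finger_force: 2.8
```

```bash
g(){ grep -E "tool_pos|contact"; }
python3 -m crank '[[0.0005,0,0.0002,0,0,0]]'|g
python3 -m crank '[[0.0005,0,0.0002,0,0,0]]'|g
python3 -m crank '[[0.0005,0,0.0002,0,0,0]]'|g
```

```text
tool_pos: [471.3, 151.7, 47.3]
contact_force: [-5.9, 1.3, 3.4]
tool_pos: [471.8, 151.6, 47.3]
contact_force: [-5.6, 1.8, 3.9]
tool_pos: [472.3, 151.5, 47.3]
contact_force: [-5.4, 1.5, 3.3]
```

```bash
g(){ grep -E "tool_pos|contact"; }
python3 -m crank '[[0.0005,0,0.0002,0,0,0]]'|g
python3 -m crank '[[0.0005,0,0.0002,0,0,0]]'|g
```

```text
tool_pos: [472.9, 151.4, 47.3]
contact_force: [-5.8, 0.7, 3.4]
tool_pos: [473.4, 151.2, 47.3]
contact_force: [-5.2, 1.1, 3.0]
```

```bash
g(){ grep -E "tool_pos|contact"; }
python3 -m crank '[[0.0005,0,0.0002,0,0,0]]'|g
python3 -m crank '[[0.0005,0,0.0002,0,0,0]]'|g
```

```text
tool_pos: [473.9, 151.1, 47.3]
contact_force: [-5.1, 0.6, 4.2]
tool_pos: [474.4, 151.0, 47.3]
contact_force: [-5.2, 0.9, 3.5]
```

```bash
g(){ grep -E "tool_pos|contact"; }
python3 -m crank '[[0.0005,0,0.0002,0,0,0]]'|g
python3 - <<'E'
from h import *
s=snap('side','s7'); im=s["color"][190:270,300:400]; cv2.imwrite("pics/b7.png",cv2.resize(im,(700,560),interpolation=cv2.INTER_CUBIC)); go([-60,0,43])
E
```

```text
tool_pos: [475.0, 150.9, 47.3]
contact_force: [-4.7, 1.5, 3.6]
t 13.45 cradle [-58.9   1.6  47.4] shift [-0.0027  0.0016  0.0036] turn 0 F [-5.2  2.1  3.5] w 0.4
```

View pics/b7.png

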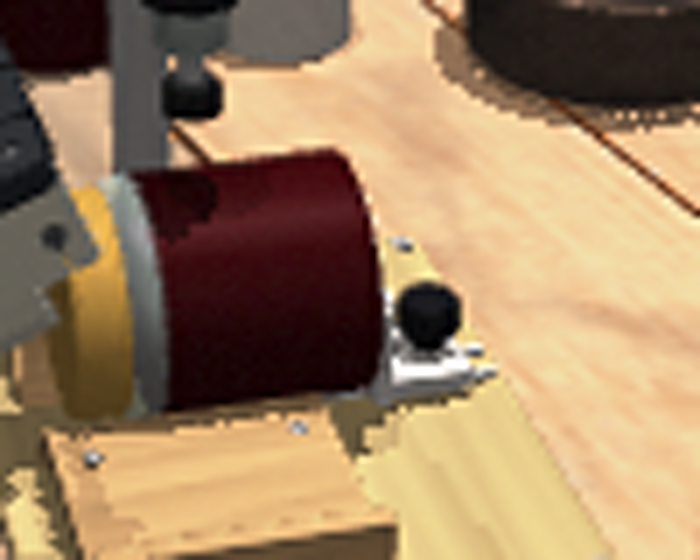

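The stop is unmoved (knob still at (428,312)) and the base rim is now at about x=380, next to the plate. I'll check the remaining gap by projection.

```bash
python3 - <<'E'
from h import *
s=load('s7');T,w=cr();a=np.linspace(0,2*np.pi,73)
for n in('s6','s7'):
    im=load(n)["color"][190:270,300:400].astype(int)
    row=im[270//7]; print(n,[tuple(v) for v in row[48:60]])
for x in(42,44,46,48,50):
    p=np.array([((proj(s,(T@[x,40*np.cos(t),55+40*np.sin(t),1])[:3])-[300,190])*7) for t in a]); print(x,"rim max",p[p[:,0].argmax()].round(),"plate edge",((proj(s,(T@[x,-24,52,1])[:3])-[300,190])*7).round())
E
```

```text
s6 [(np.int64(14), np.int64(10), np.int64(51)), (np.int64(0), np.int64(0), np.int64(43)), (np.int64(97), np.int64(98), np.int64(117)), (np.int64(248), np.int64(249), np.int64(251)), (np.int64(201), np.int64(229), np.int64(240)), (np.int64(140), np.int64(207), np.int64(233)), (np.int64(137), np.int64(206), np.int64(233)), (np.int64(137), np.int64(203), np.int64(231)), (np.int64(135), np.int64(198), np.int64(228)), (np.int64(135), np.int64(200), np.int64(230)), (np.int64(140), np.int64(207), np.int64(235)), (np.int64(146), np.int64(217), np.int64(241))]
s7 [(np.int64(13), np.int64(8), np.int64(51)), (np.int64(11), np.int64(9), np.int64(51)), (np.int64(11), np.int64(9), np.int64(51)), (np.int64(16), np.int64(12), np.int64(52)), (np.int64(12), np.int64(10), np.int64(50)), (np.int64(6), np.int64(0), np.int64(41)), (np.int64(71), np.int64(102), np.int64(133)), (np.int64(139), np.int64(205), np.int64(235)), (np.int64(136), np.int64(200), np.int64(230)), (np.int64(137), np.int64(201), np.int64(231)), (np.int64(141), np.int64(209), np.int64(235)), (np.int64(146), np.int64(217), np.int64(241))]
42 rim max [365. 322.] plate edge [350. 315.]
44 rim max [371. 322.] plate edge [356. 314.]
46 rim max [377. 321.] plate edge [362. 313.]
48 rim max [383. 320.] plate edge [367. 312.]
50 rim max [389. 319.] plate edge [373. 311.]
```

```bash
g(){ grep -E "tool_pos|contact"; }
python3 -m crank '[[0.0005,0,0.0002,0,0,0]]'|g
python3 -m crank '[[0.0005,0,0.0002,0,0,0]]'|g
```

```text
tool_pos: [475.5, 150.8, 47.3]
contact_force: [-5.5, 1.4, 4.1]
tool_pos: [475.7, 150.7, 47.2]
contact_force: [-8.4, 3.4, 5.2]
```

```bash
g(){ grep -E "tool_pos|contact"; }
python3 -m crank '[[0.0005,0,0.0002,0,0,0]]'|g
```

```text
tool_pos: [475.8, 150.7, 47.2]
contact_force: [-11.3, 3.2, 8.6]
```

```bash
g(){ grep -E "tool_pos|contact"; }
python3 -m crank '[[0.0005,0,0.0002,0,0,0]]'|g
```

```text
tool_pos: [475.9, 150.6, 47.2]
contact_force: [-13.9, 5.4, 9.8]
```

The jar has butted on the stop: the force rose and the motion halted. Backing off now.

```bash
python3 -m crank '[[-0.0009,0,-0.0004,0,0,0],[-0.0028,0,-0.0012,0,0,0],[-0.009,0,-0.004,0,0,0],[-0.018,0,-0.008,0,0,0],[-0.018,0,-0.008,0,0,0]]'
python3 - <<'E'
from h import *
s=snap('side','s8'); im=s["color"][190:270,300:400]; row=im[270//7]; print([v.tolist() for v in row[52:57]])
d=cv2.absdiff(load('s7')["color"],s["color"])[190:270,350:380].max(2); print((d>60).sum())
go([-110,0,200])
E
```

```text
time: 14.58
tool_pos: [425.6, 161.1, 49.3]
tcp_rot: [3.134, -0.396, -0.187]
contact_force: [-0.5, 0.2, 0.1]
grip_width: 0.5
finger_force: 0.0
[[12, 8, 50], [7, 0, 44], [82, 96, 115], [140, 206, 237], [136, 200, 230]]
8
t 14.62 cradle [-111.9    2.    48.9] shift [ 0.0598  0.0032 -0.1387] turn 0 F [-2.3 -0.9 -0.2] w 0.5
```

```bash
python3 -m crank '[[0.02,0,-0.0477,0,0,0],[0.02,0,-0.0477,0,0,0],[0.02,0,-0.0477,0,0,0],[0,0,0,0,-0.13,0],[0,0,0,0,-0.13,0]]' >/dev/null
python3 -m crank '[[0,0,0,0,-0.137,0],[0,0,0,0,0,0]]'
python3 -c "
from h import *
go([-4.5,0,177],[np.pi,0,cr()[1]])"
```

```text
time: 15.5
tool_pos: [428.7, 161.0, 199.9]
tcp_rot: [3.132, -0.002, -0.193]
contact_force: [0.5, -0.1, 0.4]
grip_width: 0.5
finger_force: 0.0
t 15.5 cradle [-106.2    3.   199.9] shift [0.1017 0.0019 0.0231] turn [ 0.009 -0.002 -0.009] F [ 0.5 -0.1  0.4] w 0.5
```

```bash
python3 -m crank '[[0.034,0.0007,0,0.004,0,-0.004],[0.034,0.0007,0,0.004,0,-0.004],[0.034,0.0007,0,0,0,0],[0,0,0.011,0,0,0],[0,0,0.011,0,0,0]]' >/dev/null
python3 -m crank '[[0,0,0,0,0,0],[0,0,0,0,0,0]]'
python3 -c "
from h import *
go([-4.5,0,170],[np.pi,0,cr()[1]]);snap('wrist','w9')"
```

```text
time: 16.38
tool_pos: [525.9, 140.8, 178.5]
tcp_rot: [3.14, -0.001, -0.182]
contact_force: [0.7, 0.8, 0.0]
grip_width: 0.3
finger_force: 0.0
t 16.38 cradle [ -7.    0.9 178.5] shift [0.0025 0.0009 0.0085] turn [ 0.002 -0.001  0.001] F [0.7 0.8 0. ] w 0.3
```

```bash
g(){ grep -E "tool_pos|contact"; }
python3 -m crank '[[0.0025,0.0009,0.002,0,0,0],[0,0,0.002,0,0,0],[0,0,0.002,0,0,0],[0,0,0.002,0,0,0]]'|g
python3 -m crank '[[0,0,0.002,0,0,0],[0,0,0.002,0,0,0],[0,0,0.002,0,0,0]]'|g
python3 -m crank '[[0,0,0.002,0,0,0],[0,0,0.002,0,0,0],[0,0,0.002,0,0,0],[0,0,0.002,0,0,0]]'|g
```

```text
tool_pos: [528.6, 139.1, 170.0]
contact_force: [-0.3, 0.8, 1.0]
tool_pos: [528.7, 139.1, 165.1]
contact_force: [-3.6, -0.5, 7.0]
tool_pos: [528.7, 139.1, 157.2]
contact_force: [-3.0, -1.0, 7.7]
```

```bash
ok(){ awk '/tool_pos/{z=$NF} /contact_force/{gsub(/[^0-9. -]/,"");print z,$0; exit ($NF>10.5)}'; }
python3 -m crank '[[0,0,0.002,0,0,0],[0,0,0.002,0,0,0],[0,0,0.002,0,0,0],[0,0,0.002,0,0,0]]'|ok &&
python3 -m crank '[[0,0,0.001,0,0,0],[0,0,0.001,0,0,0]]'|ok &&
python3 -m crank '[[0,0,0.0005,0,0,0],[0,0,0.0005,0,0,0]]'|ok &&
python3 -m crank '[[0,0,0.0005,0,0,0],[0,0,0.0005,0,0,0]]'|ok &&
python3 -m crank '[[0,0,0.0005,0,0,0],[0,0,0.0005,0,0,0]]'|ok &&
python3 -m crank '[[0,0,0.0005,0,0,0],[0,0,0.0005,0,0,0]]'|ok &&
python3 -m crank '[[0,0,0.0005,0,0,0],[0,0,0.0005,0,0,0]]'|ok &&
python3 -m crank '[[0,0,0.0005,0,0,0],[0,0,0.0005,0,0,0]]'|ok
```

```text
149.1]  -2.6 -0.1 7.9
147.1]  -2.6 -0.7 7.9
146.1]  -2.5 -1.1 8.0
145.1]  -1.9 -0.2 8.3
144.1]  -1.7 -0.1 7.6
143.1]  -2.1 -1.1 7.3
142.3]  -3.4 0.0 10.2
141.9]  -5.3 -0.1 13.9
```

```bash
g(){ grep -E "tool_pos|contact"; }
python3 -m crank '[[0,0,0.0005,0,0,0]]'|g
python3 -m crank '[[0,0,0.0004,0,0,0]]'|g
python3 -m crank '[[0,0,0,0,0,0]]'|g
```

```text
tool_pos: [528.7, 139.1, 141.6]
contact_force: [-5.9, -0.5, 15.8]
tool_pos: [528.7, 139.1, 141.5]
contact_force: [-5.7, -1.0, 17.9]
tool_pos: [528.7, 139.1, 141.5]
contact_force: [-6.1, -0.6, 15.9]
```

```bash
python3 -m crank '[[0,0,-0.001,0,0,0],[0,0,-0.003,0,0,0],[0,0,-0.01,0,0,0],[0,0,-0.03,0,0,0],[0,0,-0.04,0,0,0]]'
python3 -m crank '[[0,0,0,0,0,0],[0,0,0,0,0,0],[0,0,0,0,0,0]]' | grep contact
python3 - <<'E'
from h import *
s=snap('side','s10'); a=s["color"][190:270,300:400]; b=load('s8')["color"][190:270,300:400]
cv2.imwrite("pics/b10.png",np.hstack([cv2.resize(b,(400,320),interpolation=cv2.INTER_CUBIC),cv2.resize(a,(400,320),interpolation=cv2.INTER_CUBIC)]))
E
```

```text
time: 21.05
tool_pos: [528.2, 139.1, 223.8]
tcp_rot: [3.139, 0.001, -0.183]
contact_force: [1.2, 0.0, 1.1]
grip_width: 0.5
finger_force: 0.0
contact_force: [0.6, -0.7, -0.1]
```

View pics/b10.png

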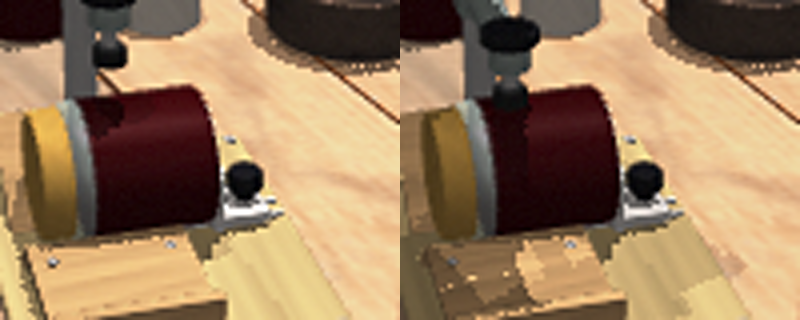

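The foot now rests on the jar at (510,95). The jar and stop look the same as before the press (left half), and the robot is clear. Handing in.

```bash
python3 -c "
from plant import bot
print(bot.close_job())"
```

```text
the job is handed in; nothing more can be done
None
```

I handed the job in at about 21 s, and the hand-in returned no verdict. The jar is seated in the vee and butted on the end stop, which looks unmoved. The hold-down was left bearing on the jar with an estimated 9 N, and the robot is clear. The hardest push on the jar, at the stop, read about 18 N at the wrist, against the 20 N limit.

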